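# Centre-punch two peg positions on a sliding carrier

### The arm

A 6-joint arm with a two-finger parallel gripper is mounted at the origin on the work surface. World frame = base frame: x ahead of the robot, y to its left, z up, the work surface at z = 0. Lengths are in mm, angles in rad, forces in N, time in s.
With the tool pointing down it reaches from about 350 to 850 mm from the base axis. Payload 8.1 kg.
Tool frame: the origin (TCP) lies at the very end of the fingers, on their centre line; the grasp point (between the pads) lies ctrl.pinch_z behind it (ctrl.pinch_z is the distance from the TCP to the grasp point, in mm); z points along the fingers, y is the line along which they close (so a half turn about z gives the same grasp; the last joint's range is limited). The gripper opens to 93 mm and grips with 3 to 60 N. Pads are 15 mm wide; open, the fingers measure 128 mm over their backs; the gripper's body (75 mm by 188 mm) begins 65 mm behind the grasp point.
Start: joints at [1.221, 0.13, 1.488, -0, 1.523, -0.085], TCP at [157.008, 579.097, 218.635] pointing down, gripper open.
Joint ranges: [-2.96, 2.96], [-0.89, 2.26], [0.02, 2.5], [-1.34, 4.48], [0, 2.73], [-2.66, 2.66]. Speed limits (rad/s): [2.39, 2.39, 2.79, 3.14, 3.14, 3.14].

### API

Orientations are given as a unit quaternion [x, y, z, w].
In Python, from station import ctrl, imaging gives the robot as it stands. The module is installed in compiled form; this text tells all that it offers.
- The arm moves only by the tool jog_arm, never from a script. Its argument "commands" is a list of rows, each an object with "travel": the shift along the world's x, y, z as a fraction of full scale, a list of three; "delta_rot": the turn, a rotation vector about the world's x, y, z as a fraction of full scale, a list of three; "hand": the opening, from -1 (shut) to 1 (fully open). In form: [{"travel": [tx, ty, tz], "delta_rot": [ax, ay, az], "hand": hand}, ...]. A call has 1 to 12 rows; each row shifts and turns the commanded pose from where the row before left it; what a row does not reach is not made up. Full scale, the value 1, is 40 mm for a shift and 0.08 rad for a turn. A row lasts 1/12 s, in which the tool goes at most 41.7 mm and 7.16 degrees, less where a joint would pass 70% of its speed; a pose out of reach is approached as far as the arm can. A call with a number of a shift or a turn outside -1 to 1 is refused whole. A call with a gripper value outside its range is refused whole. The fingers move at their own pace and stop on an object; "squeeze" is the grip in N (left out, the last holds). Time passes only in rows, so rows that do not move let the fingers close. It gives the time, the measured TCP pose, the force, the opening and the grip force at its end, in the units of the state.
- ctrl.state(): the state, without advancing time (a new reading comes with each control period).
- imaging.grab_frame(name): name is "scene" or "top"; returns a dict with "image" (480x640x3 uint8, red, green, blue), "range_z" (480x640 float32, mm along the optical axis (not along the pixel's ray), 0 where there is no reading), "fovy" (degrees; the focal length in pixels is half the picture's height over the tangent of half this angle, whatever the lens; pixels are square), "cx", "cy" (the principal point, pixels), "dist" ([k1, k2, p1, p2, k3] as OpenCV has them; the pictures are not rectified), "rvec" (rotation vector, rad) and "tvec" (3), from world to camera coordinates, as OpenCV has them. Camera axes: x right, y down, z forward; pixel columns grow to the right and rows downward; lengths in mm; the calibration is good to about 2 mm. A picture is of the moment at which its call begins.
- ctrl.close_job(): hands the job in; it is judged then, once.
The state is a dict: "t": time; "joint_positions": joint angles; "qvel": joint speeds; "effort": joint torques, N m; "eef_pos": TCP position; "tcp_rot": TCP orientation; "contact_force": force on the tool from outside, world axes, zero at the start; "ft_torque": the same for the moment, N m; "grip_width": opening from 0.0 (shut) to 1.0 (fully open); "finger_force": force on a finger pad.
Only numpy, scipy, OpenCV 4.12 (cv2) and the standard library are available. Lean on these libraries where they do the work, as an engineer would, in place of code of your own. Each camera call takes 0.05 s, during which the arm holds its last target. There are 200 camera calls.

### The job

Mark the peg positions on the new round peg board: with the knob, slide the carrier until the white centre of the blue dot is under the punch tip and press the red cap right down, then let it up, bring the pink dot's white centre under the tip and press again. Punch nowhere else (the grey dot is not wanted), leave the punch up with the carrier standing still at the pink dot, and leave the cup, spoon and jar where they are.

Things in the scene. Friction and masses are not known exactly. Their poses are not given: they have to be found in the camera images.
- jig: marking jig fixed to the counter: grey base 420 x 220 mm; blue column 45 mm square at its far end, 155 mm from the origin, 212 mm high, with a 22 mm wide blue arm (174 to 202 mm above the counter) that holds the punch. Origin on the counter straight below the punch; +x points from the punch to the column, y along the upper slide, z up
- blank_center (a point): centre of the top of the round birch blank, 150 mm across, 18 mm thick, top 72 mm above the counter, with three ring stickers; its turn differs between starts. It is clamped on the carrier, a white 265 x 170 mm plate (top at 54 mm) on crossed slides that moves along jig x and y, does not turn and stays where it is left (1.5 N friction per slide)
- slide_x (a joint): carrier position along jig x in m, -0.055 to 0.055; at 0 the centre of the blank lies under the punch
- slide_y (a joint): carrier position along jig y in m, -0.055 to 0.055; at 0 the centre of the blank lies under the punch
- knob_grip (a point): grip point of the carrier's upright black knob, a cylinder 34 mm in diameter from 64 to 109 mm above the counter, standing on the carrier's end nearest the robot, 150 mm in jig -x from the blank's centre; the point is on its axis 88 mm above the counter
- blue_dot (a point): blue ring sticker, 26 mm across with a plain white centre 12 mm across, on the top face of the round wooden blank; the point is the dot's centre, 72 mm above the counter
- pink_dot (a point): pink ring sticker, 26 mm across with a plain white centre 12 mm across, on the top face of the round wooden blank; the point is the dot's centre, 72 mm above the counter
- punch_tip (a point): pointed lower end of the vertical steel punch, 11 mm above the blank when the punch is up; it never moves sideways
- punch_top (a point): centre of the top of the punch's red push cap, 36 mm in diameter and 12 mm thick, 236 mm above the counter when up; the barrel and the jig's arm begin 22 mm below the cap
- punch (a joint): how far the punch is pressed down, in m: 0 up, 0.010 right down; a spring (3 N at first, 7 N at the bottom) lifts it again
- cup: small open steel toddler cup, 72 mm across, 75 mm high; a bystander, origin at the centre of its underside
- jar: amber glass jar with a steel cap, 72 mm across, 100 mm high; a bystander, origin at the centre of its underside
- spoon: orange silicone spoon, 150 mm long, lying flat; a bystander, origin at the centre of its underside

How it is judged (in metres and radians):
On the way, in this order (a step that is already met when the one before it is completed fails the run):
1. punch right down (over 7 mm) with its tip over the blue dot's white centre (within 6 mm) (horizontal distance between blue_dot and punch_tip below 0.006 m and value of joint punch above 0.007 m), for 0.1 s.
2. punch up again (value of joint punch below 0.002 m), for 0.1 s.
3. punch right down with its tip over the pink dot's white centre (within 6 mm) (horizontal distance between pink_dot and punch_tip below 0.006 m and value of joint punch above 0.007 m), for 0.1 s.
At the end, for the whole second after the job is handed in: Blue and then pink have been punched; the carrier stands still with the pink dot's centre within 6 mm of the punch axis, the punch is up (pressed less than 2 mm), and each bystander is within 30 mm of where it began (horizontal distance between pink_dot and punch_tip below 0.006 m and value of joint punch below 0.002 m and velocity of joint slide_x between -0.01 and 0.01 m/s and velocity of joint slide_y between -0.01 and 0.01 m/s and distance of each of cup, jar, spoon from where it was at the start of the episode below 0.03 m); the robot touches nothing.
It fails at once if the punch is pressed (over 4 mm) with its tip more than 6 mm from the centres of both the blue and the pink dot (value of joint punch above 0.004 m and horizontal distance between each of blue_dot, pink_dot and punch_tip above 0.006 m).
It fails at once if a bystander is moved more than 30 mm (distance of any of cup, jar, spoon from where it was at the start of the episode above 0.03 m).
It also fails if it takes over 67 s, if anything falls off the work surface, if the arm or the gripper's body presses on something with over 40 N, if the wrist force passes 120 N, or if a joint passes its speed limit or range.

## Working session

There is one attempt and no reset: what is moved stays moved. The work goes in short steps, Python scripts to look and compute and a tool call to move; the robot and the scene stay as the last step left them, time stands still between calls to the robot, and variables do not carry over. Pictures are saved under pics/ and viewed, at most 10 in all, crops included, and the job is handed in when it is done.

Besides the shell and the picture viewer there is one more tool, called after "Call:" by a JSON object that holds its "op" and its "data", one argument or row to a line. jog_arm: Moves the arm, as the interface text tells. Its arguments: {"type":"object","properties":{"commands":{"type":"array"},"squeeze":{"type":"number"}},"required":["commands"]}

```bash
mkdir -p pics; cat > h.py <<'E'
import numpy as np, cv2
from station import ctrl, imaging
def cam(n):
    f=imaging.grab_frame(n); fl=240/np.tan(np.radians(f["fovy"])/2)
    f["K"]=np.array([[fl,0,f["cx"]],[0,fl,f["cy"]],[0,0,1.]]); f["R"]=cv2.Rodrigues(np.array(f["rvec"],float))[0]
    f["t"]=np.array(f["tvec"],float).ravel(); f["d"]=np.array(f["dist"],float); return f
def ray(f,uv,z):
    p=cv2.undistortPoints(np.array(uv,float).reshape(-1,1,2),f["K"],f["d"]).reshape(-1,2)
    d=np.c_[p,np.ones(len(p))]@f["R"]; c=-f["R"].T@f["t"]
    return c+d*((z-c[2])/d[:,2])[:,None]
def proj(f,P): return cv2.projectPoints(np.array(P,float).reshape(-1,3),np.array(f["rvec"],float),f["t"],f["K"],f["d"])[0].reshape(-1,2)
def save(f,n): cv2.imwrite("pics/"+n,f["image"][:,:,::-1])
E
python3 - <<'E'
from h import *
for n in("scene","top"):
    f=cam(n); save(f,n+"0.png"); print(n,-f["R"].T@f["t"],f["fovy"],f["d"])
s=ctrl.state(); print(s,ctrl.pinch_z)
E
```

```text
scene [1474.2999025  -313.24090662  859.49898614] 47.67534428007833 [-0.15300417  0.          0.          0.          0.        ]
top [465.10589704  52.21807837 995.84028098] 51.04544497850726 [-0.03532409  0.          0.          0.          0.        ]
{'t': 0.1, 'joint_positions': array([ 1.22064455e+00,  1.31104678e-01,  1.48916973e+00,  2.13948302e-06,
        1.52301014e+00, -8.54159889e-02]), 'qvel': array([ 7.87224359e-05, -1.90662748e-03, -3.02057316e-03,  1.46739076e-03,
        2.27684471e-04,  4.85121142e-04]), 'effort': array([ 1.33720747e-03, -5.61338210e+01, -4.93099737e+01,  7.70279369e-02,
        2.90405669e-02, -3.02779131e-05]), 'eef_pos': array([156.80053051, 578.61055605, 217.681343  ]), 'tcp_rot': array([ 1.31981695e-01,  9.91251793e-01, -8.25731643e-04, -1.83823483e-04]), 'contact_force': array([0.57653141, 0.28417773, 0.13943118]), 'ft_torque': array([ 0.01058183, -0.05580142,  0.02550822]), 'finger_force': 0.0, 'grip_width': 0.9999062633040835} 18.8
```

View pics/scene0.png

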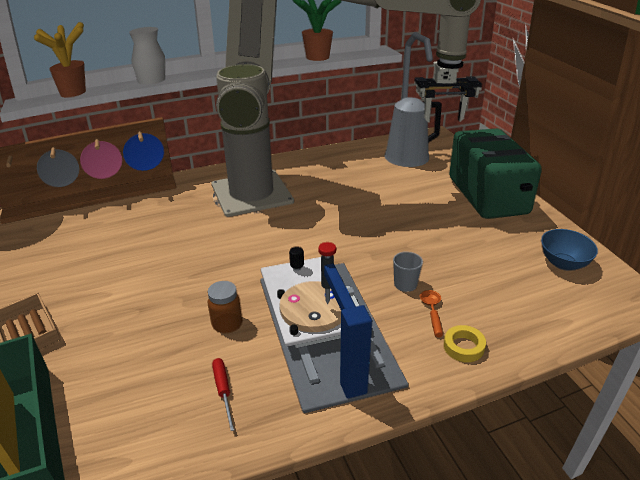

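View pics/top0.png

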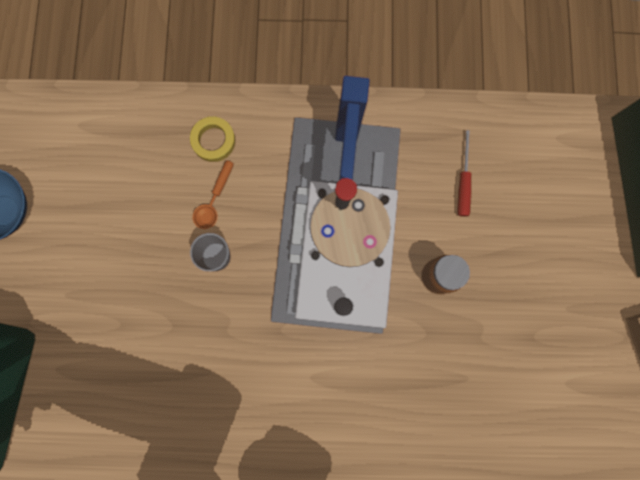

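The scene view shows the jig with its column away from the robot, the jar to its left and the cup to its right. In the top view: red cap at about (346,190), knob (344,306), blue dot (328,231), pink dot (370,241), grey dot (358,205), cup (210,252), jar (450,273).

```bash
cat >> h.py <<'E'
def blob(f,m,box):
    x0,y0,x1,y1=box; k=np.zeros(m.shape,np.uint8); k[y0:y1,x0:x1]=m[y0:y1,x0:x1]
    n,l,st,c=cv2.connectedComponentsWithStats(k)
    i=1+st[1:,4].argmax(); cs=cv2.findContours((l==i).astype(np.uint8),0,1)[0]
    (u,v),r=cv2.minEnclosingCircle(max(cs,key=len)); b=st[i]
    return np.array([b[0]+(b[2]-1)/2,b[1]+(b[3]-1)/2]),c[i],int(b[4]),b[2:4]
def masks(f):
    h=cv2.cvtColor(f["image"],cv2.COLOR_RGB2HSV).astype(int); H,S,V=h[...,0],h[...,1],h[...,2]
    return dict(blue=(H>105)&(H<135)&(S>110)&(V>60),pink=(H>145)&(H<176)&(S>70)&(V>110),red=((H<6)|(H>174))&(S>150)&(V>70),black=(V<50))
E
python3 - <<'E'
from h import *
f=cam("top"); m=masks(f)
for n,k,box,z in[("cap","red",(320,165,370,210),236),("knob","black",(325,290,365,325),109),("blue","blue",(312,215,343,248),72),("pink","pink",(355,228,388,256),72)]:
    b,c,a,wh=blob(f,m[k],box); print(n,b,c,a,wh,ray(f,[b,c],z)[:,:2].round(1))
# wood blank
h=cv2.cvtColor(f["image"],cv2.COLOR_RGB2HSV).astype(int)
w=(h[...,1]>60)&(h[...,0]<25)&(h[...,2]>110); b,c,a,wh=blob(f,w,(308,190,394,270)); print("wood",b,c,a,wh,ray(f,[b,c],72)[:,:2].round(1))
# depth of column
d=f["range_z"]; print(d[85:100:7,350:362:5],d[190,346],d[306,344],d[200,380])
# column top / arm blue pts
M=m["blue"].copy(); M[200:]=0
v,u=np.nonzero(M[:, 300:400]); u=u+300
P=f["R"].T@((np.linalg.inv(f["K"])@np.c_[u,v,np.ones(len(u))].T)*d[v,u]-f["t"][:,None])
s=(abs(P[2]-212)<4); print("coltop",s.sum(),cv2.minAreaRect(P[:2,s].T.astype(np.float32)))
s=(abs(P[2]-202)<4)&(P[0]<P[0].max()-70); print("arm",s.sum(),cv2.minAreaRect(P[:2,s].T.astype(np.float32)))
E
```

```text
cap [345.5 189. ] [345.57602339 188.92982456] 342 [20 21] [[ 6.628e+02 -0.000e+00]
 [ 6.629e+02 -1.000e-01]]Traceback (most recent call last):
  File "<stdin>", line 4, in <module>
  File "h.py", line 16, in blob
    i=1+st[1:,4].argmax(); cs=cv2.findContours((l==i).astype(np.uint8),0,1)[0]
        ~~~~~~~~~~~~~~~^^
ValueError: attempt to get argmax of an empty sequence
```

```bash
python3 - <<'E'
from h import *
f=cam("top"); cv2.imwrite("pics/crop.png",cv2.resize(f["image"][60:335,265:410,::-1],None,fx=2.18*1.9/1.9,fy=2.18,interpolation=2))
g=f["image"].copy()
h=cv2.cvtColor(g,cv2.COLOR_RGB2HSV).astype(int)
w=((h[...,1]<40)&(h[...,2]>130)); 
k=np.zeros((480,640),np.uint8); k[180:335,290:402]=w[180:335,290:402]
c=max(cv2.findContours(k,0,1)[0],key=cv2.contourArea); bx=cv2.boxPoints(cv2.minAreaRect(c)); print(bx,ray(f,bx,54)[:,:2].round(1))
# base (dark grey) corners
w=((h[...,1]<50)&(h[...,2]>60)&(h[...,2]<130)); k[:]=0;k[110:340,265:410]=w[110:340,265:410]
c=np.vstack([c for c in cv2.findContours(k,0,1)[0] if cv2.contourArea(c)>80]); bx=cv2.boxPoints(cv2.minAreaRect(c)); print(bx,ray(f,bx,0)[:,:2].round(1))
E
```

```text
[[294.51193 318.49042]
 [309.5493  180.14665]
 [400.3461  190.01587]
 [385.30875 328.35962]] [[ 460.7   77.3]
 [ 725.6   57.1]
 [ 711.4 -118.1]
 [ 447.4  -91.6]]
[[270.49506 322.0495 ]
 [291.0891  116.10892]
 [402.47528 127.24753]
 [381.88123 333.1881 ]] [[ 452.2  125.7]
 [ 876.3   99.7]
 [ 859.3 -132. ]
 [ 436.8  -93.2]]
```

View pics/crop.png

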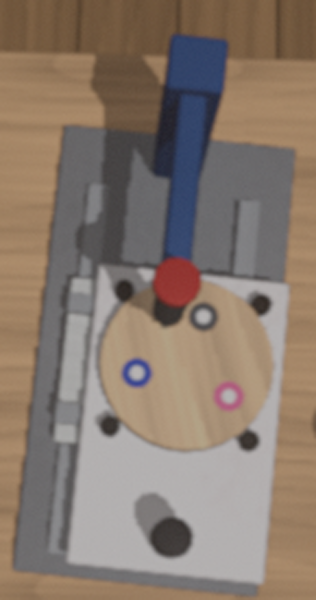

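The crop shows the blue ring, the pink ring, the red cap, and the dark knob at about crop (171,537), i.e. pixel (343,306). My knob mask was too dark.

```bash
sed -i 's/black=(V<50)/black=(V<75)/' h.py; python3 - <<'E'
from h import *
f=cam("top"); m=masks(f)
R={}
for n,k,box,z in[("cap","red",(320,165,370,210),236),("knob","black",(334,290,365,325),109),("blue","blue",(312,215,343,248),72),("pink","pink",(355,228,388,256),72)]:
    b,c,a,wh=blob(f,m[k],box); p=ray(f,[b,c],z)[:,:2]; R[n]=p.mean(0); print(n,b,c,a,wh,p.round(1).tolist())
h=cv2.cvtColor(f["image"],cv2.COLOR_RGB2HSV).astype(int)
w=(h[...,1]>60)&(h[...,0]<25)&(h[...,2]>110); k=np.zeros((480,640),np.uint8); k[190:275,306:394]=w[190:275,306:394]
c=max(cv2.findContours(k,0,1)[0],key=cv2.contourArea); hull=cv2.convexHull(c); e=cv2.fitEllipse(hull); cen=ray(f,[e[0]],72)[0,:2]; print("wood",e,cen)
d=f["range_z"]; M=m["blue"].copy(); M[200:]=0
v,u=np.nonzero(M[:, 300:400]); u=u+300
P=f["R"].T@((np.linalg.inv(f["K"])@np.c_[u,v,np.ones(len(u))].T)*d[v,u]-f["t"][:,None])
s=(abs(P[2]-212)<4); ct=cv2.minAreaRect(P[:2,s].T.astype(np.float32)); print("coltop",s.sum(),ct)
s=(abs(P[2]-202)<4); print("arm",s.sum(),cv2.minAreaRect(P[:2,s].T.astype(np.float32)))
for n,a,b in(("cap-col",R["cap"],np.array(ct[0])),("knob-blank",R["knob"],cen)): q=b-a; print(n,np.hypot(*q),np.degrees(np.arctan2(q[1],q[0])))
for n in("blue","pink"): print(n,R["cap"]-R[n])
# scene cross-check of tip & dots
g=cam("scene"); ms=masks(g)
for n,k,box,z in[("cap","red",(315,238,340,262),0),("pink","pink",(280,285,305,310),72)]:
    b,c,a,wh=blob(g,ms[k],box); print(n,b,c,a,wh,ray(g,[c],z or 230)[:,:2].round(1))
E
```

```text
cap [345.5 189. ] [345.52478134 189.06413994] 343 [20 21] [[662.8, -0.0], [662.7, -0.1]]
knob [342.5 306. ] [342.96017699 305.98672566] 226 [18 17] [[485.2, -7.6], [485.2, -8.4]]
blue [327.  230.5] [327.13636364 230.77272727] 44 [11 12] [[625.1, 21.7], [624.6, 21.4]]
pink [369.5 241. ] [369.41935484 241.13978495] 93 [14 13] [[607.6, -57.8], [607.3, -57.7]]
wood ((349.95361328125, 226.74789428710938), (77.69389343261719, 78.78694152832031), 116.83444213867188) [633.42950564 -20.97637163]
coltop 555 ((838.1104125976562, -14.009082794189453), (40.0438346862793, 41.059085845947266), 84.3782730102539)
arm 830 ((756.4234008789062, -6.997533798217773), (23.502792358398438, 129.1058807373047), 83.02584838867188)
cap-col 175.92795478267192 -4.557519486924648
knob-blank 148.80676025456995 -5.008655111906273
blue [ 37.93117836 -21.57712621]
pink [55.26239423 57.72475449]
cap [327.  248.5] [326.77083333 248.63020833] 192 [17 14] [[661.8  -1.4]]
pink [293.5 298.5] [293.64912281 298.24561404] 57 [12  8] [[604.7 -58.3]]
```

Call:
{"op": "jog_arm", "data": {
  "commands": [
    {"travel": [0.41, -0.734, -0.06], "delta_rot": [0, 0, 0.11], "hand": 1},
    {"travel": [0.41, -0.734, -0.06], "delta_rot": [0, 0, 0.11], "hand": 1},
    {"travel": [0.41, -0.734, -0.06], "delta_rot": [0, 0, 0.11], "hand": 1},
    {"travel": [0.41, -0.734, -0.06], "delta_rot": [0, 0, 0.11], "hand": 1},
    {"travel": [0.41, -0.734, -0.06], "delta_rot": [0, 0, 0.11], "hand": 1},
    {"travel": [0.41, -0.734, -0.06], "delta_rot": [0, 0, 0.11], "hand": 1},
    {"travel": [0.41, -0.734, -0.06], "delta_rot": [0, 0, 0.11], "hand": 1},
    {"travel": [0.41, -0.734, -0.06], "delta_rot": [0, 0, 0.11], "hand": 1},
    {"travel": [0.41, -0.734, -0.06], "delta_rot": [0, 0, 0.11], "hand": 1},
    {"travel": [0.41, -0.734, -0.06], "delta_rot": [0, 0, 0.11], "hand": 1},
    {"travel": [0.41, -0.734, -0.06], "delta_rot": [0, 0, 0.11], "hand": 1},
    {"travel": [0.41, -0.734, -0.06], "delta_rot": [0, 0, 0.11], "hand": 1}
  ],
  "squeeze": 15
}}

```text
t: 1.3
eef_pos: [354.3, 225.3, 190.0]
tcp_rot: [0.079, 0.997, 0.0, 0.0]
contact_force: [0.6, -0.4, 0.1]
grip_width: 1.001
finger_force: 0.0
```

Call:
{"op": "jog_arm", "data": {
  "commands": [
    {"travel": [0.41, -0.734, -0.06], "delta_rot": [0, 0, 0.11], "hand": 1},
    {"travel": [0.41, -0.734, -0.06], "delta_rot": [0, 0, 0.11], "hand": 1},
    {"travel": [0.41, -0.734, -0.06], "delta_rot": [0, 0, 0.11], "hand": 1},
    {"travel": [0.41, -0.734, -0.06], "delta_rot": [0, 0, 0.11], "hand": 1},
    {"travel": [0.41, -0.734, -0.06], "delta_rot": [0, 0, 0.11], "hand": 1},
    {"travel": [0.41, -0.734, -0.06], "delta_rot": [0, 0, 0.11], "hand": 1},
    {"travel": [0.41, -0.734, -0.06], "delta_rot": [0, 0, 0.11], "hand": 1},
    {"travel": [0.41, -0.734, -0.06], "delta_rot": [0, 0, 0.11], "hand": 1},
    {"travel": [0, 0, 0], "delta_rot": [0, 0, 0], "hand": 1},
    {"travel": [0, 0, 0], "delta_rot": [0, 0, 0], "hand": 1},
    {"travel": [0, 0, 0], "delta_rot": [0, 0, 0], "hand": 1}
  ]
}}

```text
t: 2.22
eef_pos: [484.7, -7.9, 170.5]
tcp_rot: [0.045, 0.999, 0.0, -0.0]
contact_force: [0.3, 0.0, -0.9]
grip_width: 0.998
finger_force: 0.0
```

Call:
{"op": "jog_arm", "data": {
  "commands": [
    {"travel": [0, 0, -0.5], "delta_rot": [0, 0, 0], "hand": 1},
    {"travel": [0, 0, -0.5], "delta_rot": [0, 0, 0], "hand": 1},
    {"travel": [0, 0, -0.5], "delta_rot": [0, 0, 0], "hand": 1},
    {"travel": [0, 0, -0.5], "delta_rot": [0, 0, 0], "hand": 1},
    {"travel": [0, 0, -0.45], "delta_rot": [0, 0, 0], "hand": 1},
    {"travel": [0, 0, 0], "delta_rot": [0, 0, 0], "hand": -1},
    {"travel": [0, 0, 0], "delta_rot": [0, 0, 0], "hand": -1},
    {"travel": [0, 0, 0], "delta_rot": [0, 0, 0], "hand": -1},
    {"travel": [0, 0, 0], "delta_rot": [0, 0, 0], "hand": -1},
    {"travel": [0, 0, 0], "delta_rot": [0, 0, 0], "hand": -1},
    {"travel": [0, 0, 0], "delta_rot": [0, 0, 0], "hand": -1},
    {"travel": [0, 0, 0], "delta_rot": [0, 0, 0], "hand": -1}
  ],
  "squeeze": 15
}}

```text
t: 3.22
eef_pos: [485.5, -8.2, 73.4]
tcp_rot: [0.044, 0.999, -0.0, 0.001]
contact_force: [-0.5, -1.4, 0.3]
grip_width: 0.551
finger_force: 0.0
```

Call:
{"op": "jog_arm", "data": {
  "commands": [
    {"travel": [0, 0, 0], "delta_rot": [0, 0, 0], "hand": -1},
    {"travel": [0, 0, 0], "delta_rot": [0, 0, 0], "hand": -1},
    {"travel": [0, 0, 0], "delta_rot": [0, 0, 0], "hand": -1}
  ]
}}

```text
t: 3.47
eef_pos: [485.0, -8.3, 72.7]
tcp_rot: [0.044, 0.999, -0.0, 0.0]
contact_force: [0.6, -0.5, 1.1]
grip_width: 0.364
finger_force: 15.0
```

Call:
{"op": "jog_arm", "data": {
  "commands": [
    {"travel": [0.095, -0.054, 0], "delta_rot": [0, 0, 0], "hand": -1},
    {"travel": [0.095, -0.054, 0], "delta_rot": [0, 0, 0], "hand": -1},
    {"travel": [0.095, -0.054, 0], "delta_rot": [0, 0, 0], "hand": -1},
    {"travel": [0.095, -0.054, 0], "delta_rot": [0, 0, 0], "hand": -1},
    {"travel": [0.095, -0.054, 0], "delta_rot": [0, 0, 0], "hand": -1},
    {"travel": [0.095, -0.054, 0], "delta_rot": [0, 0, 0], "hand": -1},
    {"travel": [0.095, -0.054, 0], "delta_rot": [0, 0, 0], "hand": -1},
    {"travel": [0.095, -0.054, 0], "delta_rot": [0, 0, 0], "hand": -1},
    {"travel": [0.095, -0.054, 0], "delta_rot": [0, 0, 0], "hand": -1},
    {"travel": [0.095, -0.054, 0], "delta_rot": [0, 0, 0], "hand": -1},
    {"travel": [0, 0, 0], "delta_rot": [0, 0, 0], "hand": -1},
    {"travel": [0, 0, 0], "delta_rot": [0, 0, 0], "hand": -1}
  ]
}}

```text
t: 4.47
eef_pos: [523.7, -30.3, 72.7]
tcp_rot: [0.045, 0.999, -0.0, 0.001]
contact_force: [1.8, -1.3, 1.9]
grip_width: 0.364
finger_force: 15.0
```

Call:
{"op": "jog_arm", "data": {
  "commands": [
    {"travel": [0, 0, 0], "delta_rot": [0, 0, 0], "hand": -1},
    {"travel": [0, 0, 0], "delta_rot": [0, 0, 0], "hand": -1},
    {"travel": [0, 0, 0], "delta_rot": [0, 0, 0], "hand": -1}
  ]
}}

```text
t: 4.72
eef_pos: [523.1, -29.9, 72.7]
tcp_rot: [0.044, 0.999, -0.0, 0.0]
contact_force: [0.5, -1.6, 1.8]
grip_width: 0.362
finger_force: 15.0
```

```bash
python3 - <<'E'
from h import *
f=cam("scene"); cv2.imwrite("pics/s1.png",cv2.resize(f["image"][220:360,220:410,::-1],None,fx=4,fy=4,interpolation=2))
t=cam("top"); cv2.imwrite("pics/t1.png",cv2.resize(t["image"][150:330,280:410,::-1],None,fx=3,fy=3,interpolation=2))
print(ctrl.state()["eef_pos"])
# where blue should project if centred under the cap
print(proj(f,[[662.8,0,72],[662.8,0,83]]),proj(t,[[662.8,0,72]]))
E
```

```text
[523.02367828 -29.79322558  72.71208594]
[[327.92206044 308.26189574]
 [327.90183976 304.44019751]] [[339.05088391 210.99104387]]
```

View pics/s1.png

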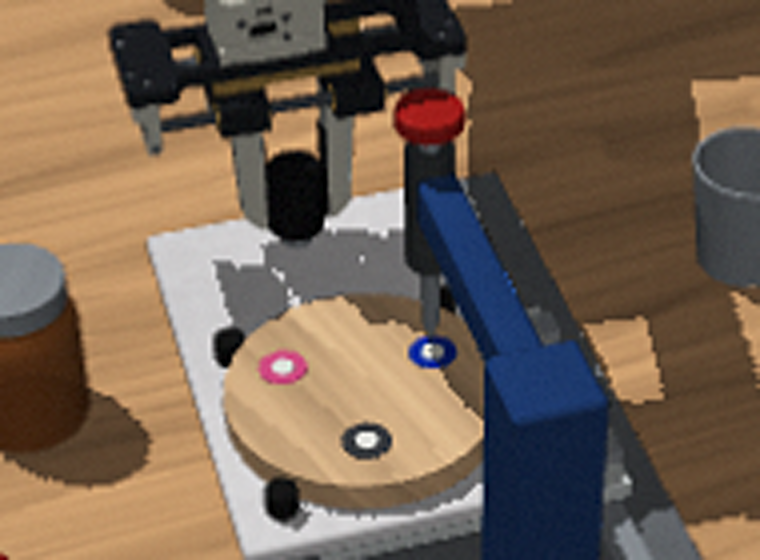

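View pics/t1.png

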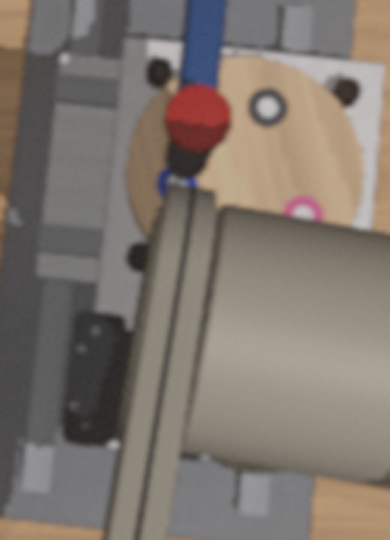

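The blue dot is at about crop (432,352), i.e. pixel (328,308) in the scene view. That matches the predicted point under the punch at (327.9,308.3), and the tip shows just above it. The top view is partly hidden by the arm. Next I release, lift and move over the cap.

Call:
{"op": "jog_arm", "data": {
  "commands": [
    {"travel": [0, 0, 0], "delta_rot": [0, 0, 0], "hand": 0.3},
    {"travel": [0, 0, 0], "delta_rot": [0, 0, 0], "hand": 0.3},
    {"travel": [0, 0, 0], "delta_rot": [0, 0, 0], "hand": 0.3},
    {"travel": [0, 0, 0], "delta_rot": [0, 0, 0], "hand": 0.3},
    {"travel": [0, 0, 0], "delta_rot": [0, 0, 0], "hand": 0.3},
    {"travel": [0, 0, 0.25], "delta_rot": [0, 0, 0], "hand": 0.3},
    {"travel": [0, 0, 0.75], "delta_rot": [0, 0, 0], "hand": 0.3},
    {"travel": [0, 0, 0.8], "delta_rot": [0, 0, 0], "hand": 0.3},
    {"travel": [0, 0, 0.8], "delta_rot": [0, 0, 0], "hand": -1},
    {"travel": [0, 0, 0.8], "delta_rot": [0, 0, 0], "hand": -1},
    {"travel": [0, 0, 0.8], "delta_rot": [0, 0, 0], "hand": -1},
    {"travel": [0, 0, 0.8], "delta_rot": [0, 0, 0], "hand": -1}
  ]
}}

```text
t: 5.82
eef_pos: [522.7, -29.6, 275.2]
tcp_rot: [0.044, 0.999, -0.0, 0.0]
contact_force: [0.5, 0.1, 0.3]
grip_width: 0.408
finger_force: 0.0
```

Call:
{"op": "jog_arm", "data": {
  "commands": [
    {"travel": [0.5, 0.107, 0], "delta_rot": [0, 0, 0], "hand": -1},
    {"travel": [0.5, 0.107, 0], "delta_rot": [0, 0, 0], "hand": -1},
    {"travel": [0.5, 0.107, 0], "delta_rot": [0, 0, 0], "hand": -1},
    {"travel": [0.5, 0.107, 0], "delta_rot": [0, 0, 0], "hand": -1},
    {"travel": [0.5, 0.107, 0], "delta_rot": [0, 0, 0], "hand": -1},
    {"travel": [0.5, 0.107, 0], "delta_rot": [0, 0, 0], "hand": -1},
    {"travel": [0.5, 0.107, 0], "delta_rot": [0, 0, 0], "hand": -1},
    {"travel": [0, 0, 0], "delta_rot": [0, 0, 0], "hand": -1},
    {"travel": [0, 0, 0], "delta_rot": [0, 0, 0], "hand": -1},
    {"travel": [0, 0, 0], "delta_rot": [0, 0, 0], "hand": -1}
  ]
}}

```text
t: 6.65
eef_pos: [662.6, 0.2, 273.0]
tcp_rot: [0.044, 0.999, -0.0, -0.0]
contact_force: [-0.9, 0.4, -0.0]
grip_width: 0.003
finger_force: 0.0
```

```bash
python3 - <<'E'
from h import *
f=cam("scene"); m=masks(f); print(blob(f,m["blue"],(316,299,340,317)), blob(f,m["pink"],(275,290,305,325)))
cv2.imwrite("pics/s2.png",cv2.resize(f["image"][200:340,220:410,::-1],None,fx=4,fy=4,interpolation=2))
s=ctrl.state(); print(s["eef_pos"],s["t"],s["grip_width"])
E
```

```text
(array([327.5, 307.5]), array([327.88461538, 307.67307692]), 52, array([12,  8], dtype=int32)) (array([290.5, 311.5]), array([290.3442623 , 311.45901639]), 61, array([12,  8], dtype=int32))
[6.62507046e+02 1.11091682e-01 2.73211220e+02] 6.7 -0.000499795126454269
```

View pics/s2.png

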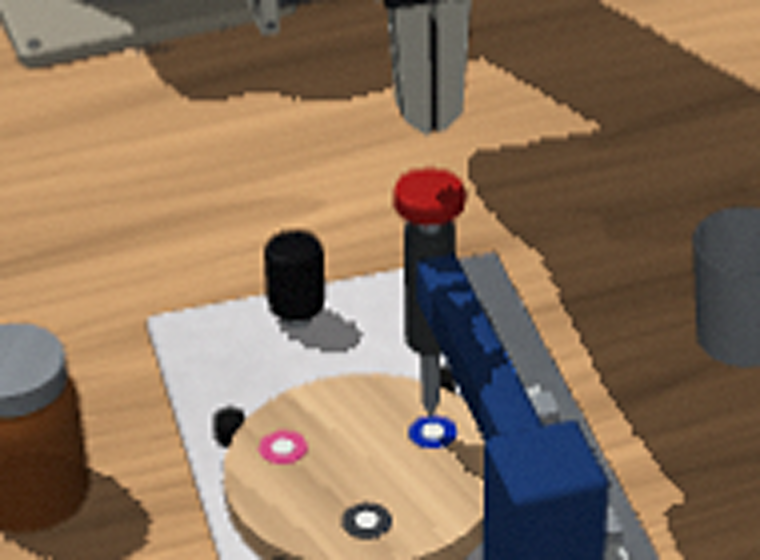

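The scene crop shows the carrier unmoved, with the tip at crop (432,415) over the white centre of the blue dot at (432,431). The shut fingers are right above the cap. Pressing now.

Call:
{"op": "jog_arm", "data": {
  "commands": [
    {"travel": [0, 0, -0.4], "delta_rot": [0, 0, 0], "hand": -1},
    {"travel": [0, 0, -0.35], "delta_rot": [0, 0, 0], "hand": -1},
    {"travel": [0, 0, -0.1], "delta_rot": [0, 0, 0], "hand": -1},
    {"travel": [0, 0, -0.1], "delta_rot": [0, 0, 0], "hand": -1},
    {"travel": [0, 0, -0.1], "delta_rot": [0, 0, 0], "hand": -1},
    {"travel": [0, 0, -0.1], "delta_rot": [0, 0, 0], "hand": -1},
    {"travel": [0, 0, 0], "delta_rot": [0, 0, 0], "hand": -1},
    {"travel": [0, 0, 0], "delta_rot": [0, 0, 0], "hand": -1}
  ]
}}

```text
t: 7.37
eef_pos: [662.8, 0.1, 227.6]
tcp_rot: [0.044, 0.999, -0.0, 0.0]
contact_force: [-5.1, -0.3, 5.8]
grip_width: 0.002
finger_force: 3.0
```

Call:
{"op": "jog_arm", "data": {
  "commands": [
    {"travel": [0, 0, -0.03], "delta_rot": [0, 0, 0], "hand": -1},
    {"travel": [0, 0, -0.02], "delta_rot": [0, 0, 0], "hand": -1},
    {"travel": [0, 0, 0], "delta_rot": [0, 0, 0], "hand": -1},
    {"travel": [0, 0, 0], "delta_rot": [0, 0, 0], "hand": -1}
  ]
}}

```text
t: 7.7
eef_pos: [663.1, 0.1, 226.3]
tcp_rot: [0.044, 0.999, -0.0, 0.001]
contact_force: [-4.1, 0.4, 7.2]
grip_width: 0.003
finger_force: 3.7
```

Call:
{"op": "jog_arm", "data": {
  "commands": [
    {"travel": [0, 0, -0.02], "delta_rot": [0, 0, 0], "hand": -1},
    {"travel": [0, 0, 0], "delta_rot": [0, 0, 0], "hand": -1},
    {"travel": [0, 0, 0], "delta_rot": [0, 0, 0], "hand": -1},
    {"travel": [0, 0, 0], "delta_rot": [0, 0, 0], "hand": -1}
  ]
}}

```text
t: 8.03
eef_pos: [663.1, 0.1, 226.3]
tcp_rot: [0.044, 0.999, -0.0, 0.001]
contact_force: [-7.7, -0.0, 11.6]
grip_width: 0.008
finger_force: 5.4
```

Call:
{"op": "jog_arm", "data": {
  "commands": [
    {"travel": [0, 0, 0.1], "delta_rot": [0, 0, 0], "hand": -1},
    {"travel": [0, 0, 0.2], "delta_rot": [0, 0, 0], "hand": -1},
    {"travel": [0, 0, 0.2], "delta_rot": [0, 0, 0], "hand": -1},
    {"travel": [0, 0, 0.5], "delta_rot": [0, 0, 0], "hand": -1},
    {"travel": [0, 0, 0.2], "delta_rot": [0, 0, 0], "hand": -1},
    {"travel": [0, 0, 0], "delta_rot": [0, 0, 0], "hand": -1},
    {"travel": [0, 0, 0], "delta_rot": [0, 0, 0], "hand": -1}
  ]
}}

```text
t: 8.62
eef_pos: [663.6, 0.3, 272.5]
tcp_rot: [0.044, 0.999, 0.0, 0.001]
contact_force: [0.4, 0.3, 0.4]
grip_width: 0.005
finger_force: 0.0
```

```bash
python3 - <<'E'
from h import *
f=cam("scene"); m=masks(f); print(blob(f,m["blue"],(316,299,340,317)), blob(f,m["pink"],(275,290,305,325)),blob(f,m["red"],(315,238,340,262)))
s=ctrl.state(); print(s["eef_pos"],s["t"],s["contact_force"])
E
```

```text
(array([327.5, 307.5]), array([327.84313725, 307.70588235]), 51, array([12,  8], dtype=int32)) (array([290.5, 311.5]), array([290.3442623 , 311.45901639]), 61, array([12,  8], dtype=int32)) (array([327. , 248.5]), array([326.75384615, 248.6974359 ]), 195, array([17, 14], dtype=int32))
[6.63065012e+02 2.74064973e-01 2.71323875e+02] 8.6667 [-0.17659785 -0.05884106 -0.89737171]
```

Punch went to its stop (11.6 N) and came up again. Going back to the knob.

Call:
{"op": "jog_arm", "data": {
  "commands": [
    {"travel": [-0.5, -0.107, 0], "delta_rot": [0, 0, 0], "hand": 1},
    {"travel": [-0.5, -0.107, 0], "delta_rot": [0, 0, 0], "hand": 1},
    {"travel": [-0.5, -0.107, 0], "delta_rot": [0, 0, 0], "hand": 1},
    {"travel": [-0.5, -0.107, 0], "delta_rot": [0, 0, 0], "hand": 1},
    {"travel": [-0.5, -0.107, 0], "delta_rot": [0, 0, 0], "hand": 1},
    {"travel": [-0.5, -0.107, 0], "delta_rot": [0, 0, 0], "hand": 1},
    {"travel": [-0.5, -0.107, 0], "delta_rot": [0, 0, 0], "hand": 1},
    {"travel": [0, 0, -0.75], "delta_rot": [0, 0, 0], "hand": 1},
    {"travel": [0, 0, -0.75], "delta_rot": [0, 0, 0], "hand": 1},
    {"travel": [0, 0, -0.75], "delta_rot": [0, 0, 0], "hand": 1},
    {"travel": [0, 0, 0], "delta_rot": [0, 0, 0], "hand": 1},
    {"travel": [0, 0, 0], "delta_rot": [0, 0, 0], "hand": 1}
  ]
}}

```text
t: 9.67
eef_pos: [521.0, -29.4, 179.4]
tcp_rot: [0.044, 0.999, 0.0, -0.003]
contact_force: [1.2, 0.2, -0.1]
grip_width: 0.815
finger_force: 0.0
```

Call:
{"op": "jog_arm", "data": {
  "commands": [
    {"travel": [0.01, 0, -0.5], "delta_rot": [0, 0, 0], "hand": 1},
    {"travel": [0, 0, -0.5], "delta_rot": [0, 0, 0], "hand": 1},
    {"travel": [0, 0, -0.5], "delta_rot": [0, 0, 0], "hand": 1},
    {"travel": [0, 0, -0.5], "delta_rot": [0, 0, 0], "hand": 1},
    {"travel": [0, 0, -0.5], "delta_rot": [0, 0, 0], "hand": 1},
    {"travel": [0, 0, 0], "delta_rot": [0, 0, 0], "hand": 1},
    {"travel": [0, 0, 0], "delta_rot": [0, 0, 0], "hand": 1},
    {"travel": [0, 0, 0], "delta_rot": [0, 0, 0], "hand": 1}
  ]
}}

```text
t: 10.33
eef_pos: [525.0, -29.9, 84.3]
tcp_rot: [0.044, 0.999, -0.0, 0.001]
contact_force: [0.5, 0.0, -0.2]
grip_width: 0.999
finger_force: 0.0
```

Call:
{"op": "jog_arm", "data": {
  "commands": [
    {"travel": [-0.045, 0, -0.29], "delta_rot": [0, 0, 0], "hand": 1},
    {"travel": [0, 0, 0], "delta_rot": [0, 0, 0], "hand": -1},
    {"travel": [0, 0, 0], "delta_rot": [0, 0, 0], "hand": -1},
    {"travel": [0, 0, 0], "delta_rot": [0, 0, 0], "hand": -1},
    {"travel": [0, 0, 0], "delta_rot": [0, 0, 0], "hand": -1},
    {"travel": [0, 0, 0], "delta_rot": [0, 0, 0], "hand": -1},
    {"travel": [0, 0, 0], "delta_rot": [0, 0, 0], "hand": -1},
    {"travel": [0, 0, 0], "delta_rot": [0, 0, 0], "hand": -1},
    {"travel": [0, 0, 0], "delta_rot": [0, 0, 0], "hand": -1},
    {"travel": [0, 0, 0], "delta_rot": [0, 0, 0], "hand": -1},
    {"travel": [0, 0, 0], "delta_rot": [0, 0, 0], "hand": -1},
    {"travel": [0, 0, 0], "delta_rot": [0, 0, 0], "hand": -1}
  ]
}}

```text
t: 11.33
eef_pos: [521.6, -29.7, 70.2]
tcp_rot: [0.044, 0.999, 0.0, -0.0]
contact_force: [-1.0, -0.4, -0.2]
grip_width: 0.363
finger_force: 15.0
```

```bash
python3 - <<'E'
from h import *
f=cam("scene"); m=masks(f); p=blob(f,m["pink"],(275,290,305,325))[1]; print(p,ray(f,[p],72),blob(f,m["blue"],(316,299,340,317))[1])
s=ctrl.state(); print(s["eef_pos"],s["t"],s["grip_width"],s["finger_force"])
E
```

```text
[290.3 311.4] [[642.66620775 -78.53465616  72.        ]] [327.92727273 307.69090909]
[521.60251179 -29.66348438  70.24123837] 11.3833 0.3624662960929581 15.000059455633163
```

Call:
{"op": "jog_arm", "data": {
  "commands": [
    {"travel": [0.041, 0.18, 0], "delta_rot": [0, 0, 0], "hand": -1},
    {"travel": [0.041, 0.18, 0], "delta_rot": [0, 0, 0], "hand": -1},
    {"travel": [0.041, 0.18, 0], "delta_rot": [0, 0, 0], "hand": -1},
    {"travel": [0.041, 0.18, 0], "delta_rot": [0, 0, 0], "hand": -1},
    {"travel": [0.041, 0.18, 0], "delta_rot": [0, 0, 0], "hand": -1},
    {"travel": [0.041, 0.18, 0], "delta_rot": [0, 0, 0], "hand": -1},
    {"travel": [0.041, 0.18, 0], "delta_rot": [0, 0, 0], "hand": -1},
    {"travel": [0.041, 0.18, 0], "delta_rot": [0, 0, 0], "hand": -1},
    {"travel": [0.041, 0.18, 0], "delta_rot": [0, 0, 0], "hand": -1},
    {"travel": [0.041, 0.18, 0], "delta_rot": [0, 0, 0], "hand": -1},
    {"travel": [0.041, 0.18, 0], "delta_rot": [0, 0, 0], "hand": -1},
    {"travel": [0, 0, 0], "delta_rot": [0, 0, 0], "hand": -1}
  ]
}}

```text
t: 12.38
eef_pos: [540.0, 51.2, 70.2]
tcp_rot: [0.044, 0.999, 0.001, 0.0]
contact_force: [0.3, 2.2, 1.9]
grip_width: 0.362
finger_force: 15.0
```

Call:
{"op": "jog_arm", "data": {
  "commands": [
    {"travel": [0, 0, 0], "delta_rot": [0, 0, 0], "hand": -1},
    {"travel": [0, 0, 0], "delta_rot": [0, 0, 0], "hand": -1},
    {"travel": [0, 0, 0], "delta_rot": [0, 0, 0], "hand": -1},
    {"travel": [0, 0, 0], "delta_rot": [0, 0, 0], "hand": -1}
  ]
}}

```text
t: 12.72
eef_pos: [539.9, 49.3, 70.3]
tcp_rot: [0.045, 0.999, 0.0, 0.0]
contact_force: [1.2, 0.9, -1.1]
grip_width: 0.359
finger_force: 15.0
```

```bash
python3 - <<'E'
from h import *
f=cam("scene"); m=masks(f); p=blob(f,m["pink"],(312,295,345,322)); print(p,ray(f,[p[0],p[1],(327.84,307.7)],72))
cv2.imwrite("pics/s3.png",cv2.resize(f["image"][200:340,220:410,::-1],None,fx=4,fy=4,interpolation=2))
s=ctrl.state(); print(s["eef_pos"],s["t"],s["grip_width"],s["finger_force"])
E
```

```text
(array([327.5, 307.5]), array([327.67272727, 307.41818182]), 55, array([12,  8], dtype=int32)) [[6.60192274e+02 4.10447555e-02 7.20000000e+01]
 [6.60084346e+02 4.82561909e-01 7.20000000e+01]
 [6.61058970e+02 4.89447588e-01 7.20000000e+01]]
[539.84042369  49.3189582   70.28805446] 12.7667 0.36391337939481033 14.999949485063553
```

View pics/s3.png

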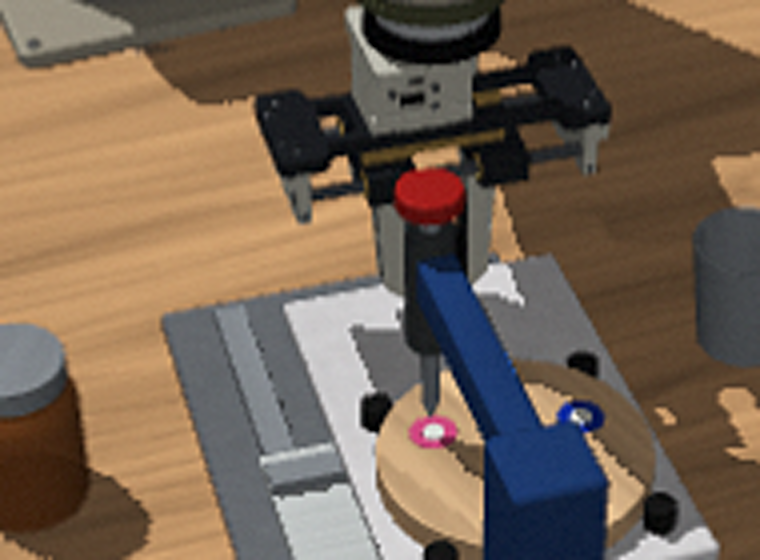

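The pink dot sits at crop (433,432), within about 1 mm of where the blue dot was when punched, directly under the tip. Release, lift and move over the cap.

Call:
{"op": "jog_arm", "data": {
  "commands": [
    {"travel": [0, 0, 0], "delta_rot": [0, 0, 0], "hand": 0.3},
    {"travel": [0, 0, 0], "delta_rot": [0, 0, 0], "hand": 0.3},
    {"travel": [0, 0, 0], "delta_rot": [0, 0, 0], "hand": 0.3},
    {"travel": [0, 0, 0], "delta_rot": [0, 0, 0], "hand": 0.3},
    {"travel": [0, 0, 0], "delta_rot": [0, 0, 0], "hand": 0.3},
    {"travel": [0, 0, 0.25], "delta_rot": [0, 0, 0], "hand": 0.3},
    {"travel": [0, 0, 0.8], "delta_rot": [0, 0, 0], "hand": 0.3},
    {"travel": [0, 0, 0.8], "delta_rot": [0, 0, 0], "hand": 0.3},
    {"travel": [0, 0, 0.8], "delta_rot": [0, 0, 0], "hand": -1},
    {"travel": [0, 0, 0.8], "delta_rot": [0, 0, 0], "hand": -1},
    {"travel": [0, 0, 0.8], "delta_rot": [0, 0, 0], "hand": -1},
    {"travel": [0, 0, 0.8], "delta_rot": [0, 0, 0], "hand": -1}
  ]
}}

```text
t: 13.77
eef_pos: [539.3, 49.5, 274.9]
tcp_rot: [0.044, 0.999, -0.0, 0.0]
contact_force: [0.0, 0.1, 0.1]
grip_width: 0.416
finger_force: 0.0
```

Call:
{"op": "jog_arm", "data": {
  "commands": [
    {"travel": [0.44, -0.176, 0], "delta_rot": [0, 0, 0], "hand": -1},
    {"travel": [0.44, -0.176, 0], "delta_rot": [0, 0, 0], "hand": -1},
    {"travel": [0.44, -0.176, 0], "delta_rot": [0, 0, 0], "hand": -1},
    {"travel": [0.44, -0.176, 0], "delta_rot": [0, 0, 0], "hand": -1},
    {"travel": [0.44, -0.176, 0], "delta_rot": [0, 0, 0], "hand": -1},
    {"travel": [0.44, -0.176, 0], "delta_rot": [0, 0, 0], "hand": -1},
    {"travel": [0.44, -0.176, 0], "delta_rot": [0, 0, 0], "hand": -1},
    {"travel": [0, 0, 0], "delta_rot": [0, 0, 0], "hand": -1},
    {"travel": [0, 0, 0], "delta_rot": [0, 0, 0], "hand": -1},
    {"travel": [0, 0, 0], "delta_rot": [0, 0, 0], "hand": -1}
  ]
}}

```text
t: 14.6
eef_pos: [662.4, 0.5, 272.5]
tcp_rot: [0.044, 0.999, 0.0, -0.0]
contact_force: [-0.3, 0.4, -0.8]
grip_width: 0.006
finger_force: 0.0
```

```bash
python3 - <<'E'
from h import *
f=cam("scene"); m=masks(f); p=blob(f,m["pink"],(312,295,345,322)); print(p)
s=ctrl.state(); print(s["eef_pos"],s["t"],s["grip_width"],s["finger_force"])
E
```

```text
(array([327.5, 307.5]), array([327.49122807, 307.47368421]), 57, array([12,  8], dtype=int32))
[6.62278798e+02 5.93762309e-01 2.72743247e+02] 14.65 0.0053150624869003245 0.0
```

Carrier unchanged; pressing.

Call:
{"op": "jog_arm", "data": {
  "commands": [
    {"travel": [0, 0, -0.4], "delta_rot": [0, 0, 0], "hand": -1},
    {"travel": [0, 0, -0.35], "delta_rot": [0, 0, 0], "hand": -1},
    {"travel": [0, 0, -0.1], "delta_rot": [0, 0, 0], "hand": -1},
    {"travel": [0, 0, -0.1], "delta_rot": [0, 0, 0], "hand": -1},
    {"travel": [0, 0, -0.1], "delta_rot": [0, 0, 0], "hand": -1},
    {"travel": [0, 0, -0.1], "delta_rot": [0, 0, 0], "hand": -1},
    {"travel": [0, 0, -0.04], "delta_rot": [0, 0, 0], "hand": -1},
    {"travel": [0, 0, 0], "delta_rot": [0, 0, 0], "hand": -1},
    {"travel": [0, 0, 0], "delta_rot": [0, 0, 0], "hand": -1},
    {"travel": [0, 0, 0], "delta_rot": [0, 0, 0], "hand": -1}
  ]
}}

```text
t: 15.48
eef_pos: [662.7, 0.4, 226.3]
tcp_rot: [0.044, 0.999, 0.0, 0.0]
contact_force: [-5.8, 1.2, 7.6]
grip_width: 0.001
finger_force: 3.9
```

Call:
{"op": "jog_arm", "data": {
  "commands": [
    {"travel": [0, 0, -0.02], "delta_rot": [0, 0, 0], "hand": -1},
    {"travel": [0, 0, 0], "delta_rot": [0, 0, 0], "hand": -1},
    {"travel": [0, 0, 0], "delta_rot": [0, 0, 0], "hand": -1},
    {"travel": [0, 0, 0], "delta_rot": [0, 0, 0], "hand": -1}
  ]
}}

```text
t: 15.82
eef_pos: [662.8, 0.4, 226.3]
tcp_rot: [0.044, 0.999, 0.0, 0.001]
contact_force: [-7.9, 1.0, 10.7]
grip_width: 0.008
finger_force: 5.6
```

Call:
{"op": "jog_arm", "data": {
  "commands": [
    {"travel": [0, 0, 0.1], "delta_rot": [0, 0, 0], "hand": -1},
    {"travel": [0, 0, 0.2], "delta_rot": [0, 0, 0], "hand": -1},
    {"travel": [0, 0, 0.3], "delta_rot": [0, 0, 0], "hand": -1},
    {"travel": [0, 0, 0.5], "delta_rot": [0, 0, 0], "hand": -1},
    {"travel": [0, 0, 0.5], "delta_rot": [0, 0, 0], "hand": -1},
    {"travel": [0, 0, 0.5], "delta_rot": [0, 0, 0], "hand": -1},
    {"travel": [0, 0, 0], "delta_rot": [0, 0, 0], "hand": -1},
    {"travel": [0, 0, 0], "delta_rot": [0, 0, 0], "hand": -1},
    {"travel": [0, 0, 0], "delta_rot": [0, 0, 0], "hand": -1},
    {"travel": [0, 0, 0], "delta_rot": [0, 0, 0], "hand": -1}
  ]
}}

```text
t: 16.65
eef_pos: [662.3, 0.2, 306.1]
tcp_rot: [0.044, 0.999, 0.0, -0.001]
contact_force: [0.5, 0.6, 0.1]
grip_width: 0.007
finger_force: 0.0
```

```bash
python3 - <<'E'
from h import *
f=cam("scene"); m=masks(f); p=blob(f,m["pink"],(312,295,345,322)); c=blob(f,m["red"],(315,238,340,262)); print(p,c)
s=ctrl.state(); print(s["eef_pos"],s["t"],s["contact_force"])
if abs(p[1]-[327.6,307.5]).max()<.8 and abs(c[1][1]-248.7)<.6: print(ctrl.close_job())
E
```

```text
(array([327.5, 307.5]), array([327.73214286, 307.35714286]), 56, array([12,  8], dtype=int32)) (array([327. , 248.5]), array([326.75384615, 248.6974359 ]), 195, array([17, 14], dtype=int32))
[6.62280739e+02 2.37554263e-01 3.06014293e+02] 16.7 [-0.05583254 -0.48336359 -0.31366592]
the job is handed in; nothing more can be done
None
```

I punched the blue dot and then the pink dot right down, left the punch up with the carrier at pink, and handed the job in at about 17 s; no verdict was returned, and the cup, spoon and jar were never approached.

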